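Hold the wash tank's sprung lid just below its balance point

ROBOT

A 6-joint arm with a two-finger parallel gripper is mounted at the origin on the work surface. World frame = base frame: x ahead of the robot, y to its left, z up, the work surface at z = 0. Lengths are in m, angles in degrees, forces in N, time in s.
With the tool pointing down it reaches from about 0.4 to 0.825 m from the base axis. Payload 7 kg.
Tool frame: the origin (TCP) lies on the centre line of the jaws, within the pads' length; the fingertips stand r.tip_reach ahead of it and the grasp point (between the pads) is the TCP (r.tip_reach is the distance from the TCP to the fingertips, in m); z points along the fingers, y is the line along which they close (so a half turn about z gives the same grasp; the last joint's range is limited). The gripper opens to 88 mm and grips with 3 to 60 N. Pads are 19 mm wide; open, the fingers measure 130 mm over their backs; the gripper's body (78 mm by 193 mm) begins 47 mm behind the grasp point.
Start: joints at [-52.363, 20.546, 0.682, 0, -70.136, -16.507], TCP at [0.243, -0.63, 0.246] pointing down, gripper open.
Joint ranges: [-176.03, 176.03], [-82.01, 121.73], [-58.28, 71.71], [-173.87, 95.51], [-174.79, -0.11], [-173.66, 173.66]. Speed limits (degrees/s): [136.94, 136.94, 172.46, 180, 180, 180].

INTERFACE

Orientations are given as [roll, pitch, yaw] about the fixed x, y, z axes, in that order (R = Rz(yaw) Ry(pitch) Rx(roll)).
In Python, from plant import sensors, cams, r gives the robot as it stands.
- The arm moves only by the tool drive_tool, never from a script. Its argument "rows" is a list of rows, each an object of numbers: "fingers": the gripper's target within -1 to 1 (fully open at 1, half-way at 0, shut at -1); "x", "y", "z": the shift along the tool's x, y, z in m; "spin": the turn about the tool's z in rad. A call has 1 to 10 rows; each row is the pose to reach, as a shift and turn from the pose commanded when the call began, along the tool's axes at that moment; what a row does not reach only later rows make up. A row lasts 1/8 s, in which the tool goes at most 62.5 mm and 10.7 degrees, less where a joint would pass 70% of its speed; a pose out of reach is approached as far as the arm can. A call with a gripper value outside its range is refused whole. The fingers move at their own pace and stop on an object; "newtons" is the grip in N (left out, the last holds). Time passes only in rows, so rows that repeat a pose let the fingers close. It gives the time, the measured TCP pose, the force, the opening and the grip force at its end, in the units of the state.
- sensors.get_state(): the state, without advancing time (a new reading comes with each control period).
- cams.capture(name): name is "scene" or "top" or "wrist"; returns a dict with "pixels" (420x560x3 uint8, red, green, blue), "intrinsics" (3x3 intrinsics, pixels), "eye" and "orientation" of the camera in the world; the wrist camera has in their place "T_tool_cam" (4x4, takes a point from camera to tool coordinates, whose origin is the TCP and whose axes are the flange's). Camera axes: x right, y up, looking along -z (the intrinsics and any distortion apply to the point x, -y, -z); pixel columns grow to the right and rows downward; lengths in m; the calibration is good to about 2 mm. The wrist camera is an equidistant fisheye: a pixel r from the principal point sees the ray r / f radians off the axis. A picture is of the moment at which its call begins: read the wrist's pose just before it. There is no depth.
- r.close_job(): hands the job in; it is judged then, once.
The state is a dict: "time_s": time; "joints": joint angles; "qd": joint speeds; "joint_torque": joint torques, N m; "tcp_pos": TCP position; "eef_rot": TCP orientation; "contact_force": force on the tool from outside, world axes, zero at the start; "moment": the same for the moment, N m; "gripper_width": finger opening in m; "gripper_force": force on a finger pad.
Only numpy, scipy, OpenCV 4.12 (cv2) and the standard library are available. Lean on these libraries where they do the work, as an engineer would, in place of code of your own. Each camera call takes 0.05 s, during which the arm holds its last target. There are 200 camera calls.

TASK

Hold the red wash tank open for me while I take the drill chucks out of it: first swing the lamp arm out to the right (as seen from the robot) until its shade is clear of the lid, and only then raise the lid past its balance point, so that you feel its springs take it, without letting it fly open to its stop. Ease it back to just below the balance point and finish there, still holding it steady, because this lid must drop shut by itself the moment it is let go. Leave everything else on the bench undisturbed.

Things in the scene. Friction and masses are not known exactly. Their poses are not given: they have to be found in the camera images.
- tank: Red steel parts-washing tank fixed to the bench, 210 (x) by 340 (y) by 110 mm high; origin at the centre of its underside, x to its back (away from the robot at yaw 0), y left, z up. The lid's hinge axis, with two coil springs, runs along the tank's y at x = +113, z = +115 mm. Closed, the lid's top is 118 mm above the bench. A basket of washed chucks is inside
- lid (a joint): Angle of the red lid (350 mm wide, front edge 222 mm from the hinge axis): 0 closed, grows as the front edge rises, stop at 1.5 rad. Springs carry part of its weight. Balance point at 0.87 rad (50 degrees): below it the lid falls shut, above it the springs carry it to the stop. Almost no friction. Force at the handle: 2 N to lift it when shut, under 1 N within 0.2 rad of the balance point
- lid_handle (a point): Middle of the lid's handle: a round black bar 14 mm thick, 140 mm between its two 10 mm stand-offs, along the tank's y, 43 mm in front of the lid's front edge. In the lid's frame it is 265 mm from the hinge axis and 26 mm above it: closed, at tank x = -152, z = +141 mm. The frame turns with the lid: x along the lid to the hinge, y along the bar
- lamp_grip (a point): Black grip on the end of the green lamp arm, which swings level about a fixed post behind the tank's right back corner: an upright round pin 18 mm thick, free from 286 to 332 mm above the bench; this point is on its axis at 310 mm. The frame turns with the arm: x points along the arm tube (16 mm, top at 282 mm) to the post's axis, 300 mm away. About 1 N moves it; it stays where it is left
- lamp_shade (a point): Centre of the lower rim of the lamp's green bell shade, straight below the grip, 186 mm above the bench; rim 120 mm across, shade's top at 264 mm. At the start it is over the lid. It is clear of the lid when this point is more than 240 mm right of the tank's middle line (tank y below -0.24); the arm can swing on to about 450 mm
- chuck_a: Bystander: loose steel drill chuck, 54 mm thick, standing jaws down with its arbor up, 118 mm high; origin under it
- chuck_b: Bystander: the same, 46 mm thick, 118 mm high
- sprayer: Bystander: white spray bottle with a red trigger head, 75 mm thick, 218 mm high; origin under it
- oil_can: Bystander: yellow can with a red cap, 54 mm thick, 150 mm high; origin under it
- stock_bin: Bystander: yellow plastic stock bin 165 by 110 mm, 75 mm high; origin under it
- spanner: Bystander: steel spanner 220 mm long lying on the bench

How it is judged (in metres and radians):
On the way, in this order (a step that is already met when the one before it is completed fails the run):
1. the lamp is swung to the right, its shade clear of the lid, with the lid still closed (y of lamp_shade in the frame of tank below -0.24 m and value of joint lid below 0.12 rad), for 0.2 s.
2. the lid is raised past its balance point (value of joint lid above 0.92 rad and y of lamp_shade in the frame of tank below -0.24 m), for 0.1 s.
At the end, for the whole second after the job is handed in: The robot's fingers hold the lid still (under 0.05 rad/s) between 0.62 and 0.85 rad open, just below its balance point at 0.87, and the lamp's shade is clear of the lid to its right (rim's centre beyond 240 mm right of the tank's middle line) (value of joint lid between 0.62 and 0.85 rad and velocity of joint lid between -0.05 and 0.05 rad/s and contact force between lid and the fingers above 0.08 N and y of lamp_shade in the frame of tank below -0.24 m); the arm keeps its last pose, push and grip.
It fails at once if the lid is raised under the lamp (value of joint lid above 0.15 rad and y of lamp_shade in the frame of tank above -0.235 m).
It fails at once if the lid flies open to its stop (value of joint lid above 1.4 rad).
It fails at once if a bystander is shifted or tipped (distance of any of chuck_a, chuck_b, sprayer, oil_can, stock_bin, spanner from where it was at the start of the episode above 0.02 m or angle between any of chuck_a, chuck_b, sprayer, oil_can's own z axis and vertical above 0.4 rad).
It also fails if it takes over 58 s, if anything falls off the work surface, if the arm or the gripper's body presses on something with over 40 N, if the wrist force passes 120 N, or if a joint passes its speed limit or range.

## Working session

There is one attempt and no reset: what is moved stays moved. The work goes in short steps, Python scripts to look and compute and a tool call to move; the robot and the scene stay as the last step left them, time stands still between calls to the robot, and variables do not carry over. Pictures are saved under pics/ and viewed, at most 10 in all, crops included, and the job is handed in when it is done.

Besides the shell and the picture viewer there is one more tool, called after "Call:" as name(argument=value, ...) on one line, values as JSON. drive_tool: Moves the arm, as the interface text tells. Its arguments: {"type":"object","properties":{"rows":{"type":"array"},"newtons":{"type":"number"}},"required":["rows"]}

```bash
ls; mkdir -p pics
python3 - <<'E'
from plant import sensors,cams,r
import cv2,numpy as np
s=sensors.get_state();print(s);print(r.tip_reach)
for n in("scene","top"):
    c=cams.capture(n);np.savez(f"pics/{n}0.npz",**{k:np.array(v) for k,v in c.items()});cv2.imwrite(f"pics/{n}0.png",c["pixels"][:,:,::-1]);print(n,c["intrinsics"],c["eye"],c["orientation"])
E
```

```text
pics
{'time_s': 0.0, 'joints': array([-5.23625454e+01,  2.05913231e+01,  6.33058763e-01, -2.15859675e-02,
       -7.01342972e+01, -1.65074730e+01]), 'qd': array([-0.00064645,  0.01496666, -0.0549311 , -0.03345567, -0.07093773,
        0.09108409]), 'joint_torque': array([ 2.14296539e-03, -5.82722032e+01,  2.93049413e+01,  6.99694008e+00,
        6.69937843e-03, -1.22665606e-04]), 'tcp_pos': array([ 0.24315315, -0.62919072,  0.24461387]), 'eef_rot': array([ 1.79905487e+02, -6.84757941e-03, -1.58877364e+02]), 'contact_force': array([-0.78730185, -0.75916049,  0.12470529]), 'moment': array([0.00060334, 0.02239801, 0.03819713]), 'gripper_force': 0.0, 'gripper_width': 0.08773544997549321}
0.019
scene [[396.79920185   0.         282.44861409]
 [  0.         396.79920185 205.87646477]
 [  0.           0.           1.        ]] [ 1.26144441 -0.65870572  1.02897607] [47.20810939 -0.71363694 48.92611927]
top [[449.2239631    0.         270.38689178]
 [  0.         449.2239631  216.90208664]
 [  0.           0.           1.        ]] [ 0.42649231 -0.02807273  1.56491478] [  6.98858226  -1.05730506 -88.5008847 ]
```

View pics/scene0.png

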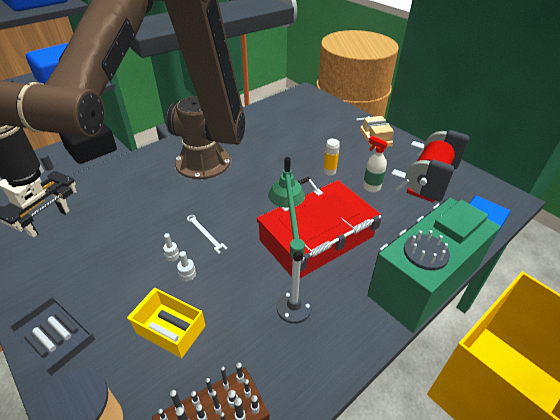

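View pics/top0.png

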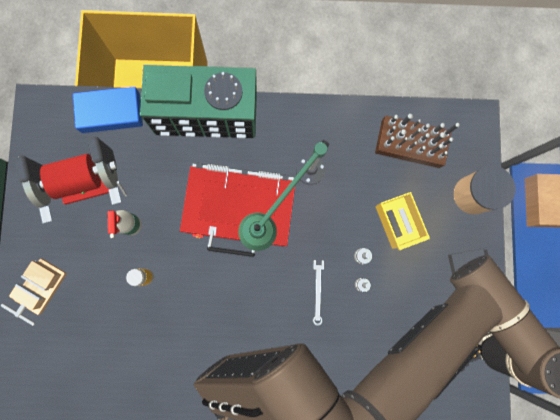

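The scene view shows the red tank in the middle with the lamp shade over its lid and the post at its back right. In the top view the lid spans about (182..296, 165..246), the grip is at (257,229), the post's head at (321,149) and the handle bar runs from (209,249) to (254,254). The chucks are at (363,256) and (363,285), the spanner at (318,292) and the bin at (402,221).

```bash
cat > h.py <<'E'
import numpy as np,cv2
from scipy.spatial.transform import Rotation as R
def rot(o): return R.from_euler('xyz',o,degrees=True).as_matrix()
def cast(c,px,z):
    K=np.array(c["intrinsics"]);px=np.atleast_2d(px).astype(float)
    d=np.c_[(px[:,0]-K[0,2])/K[0,0],-(px[:,1]-K[1,2])/K[1,1],-np.ones(len(px))]@rot(c["orientation"]).T
    e=np.array(c["eye"]);return e+d*((z-e[2])/d[:,2])[:,None]
def proj(c,P):
    K=np.array(c["intrinsics"]);p=(np.atleast_2d(P)-c["eye"])@rot(c["orientation"])
    return np.c_[K[0,2]-K[0,0]*p[:,0]/p[:,2],K[1,2]+K[1,1]*p[:,1]/p[:,2]]
E
python3 - <<'E'
from h import *
c=dict(np.load("pics/top0.npz"));im=c["pixels"];s=dict(np.load("pics/scene0.npz"))
hsv=cv2.cvtColor(im,cv2.COLOR_RGB2HSV)
red=(((hsv[...,0]<6)|(hsv[...,0]>174))&(hsv[...,1]>150)&(hsv[...,2]>90)).astype(np.uint8)
red[:,:160]=0;red[:150]=0;red[260:]=0;red[:,310:]=0
ys,xs=np.nonzero(red)
P=cast(c,np.c_[xs,ys],.118)[:,:2]
print(cv2.minAreaRect((P*1000).astype(np.float32)))
big=cv2.resize(im[150:265,170:340],None,fx=4,fy=4,interpolation=cv2.INTER_CUBIC);cv2.imwrite("pics/crop.png",big[:,:,::-1])
print("handle ends",cast(c,[[209,249],[254,254]],.148))
print("grip",cast(c,[257,229],.332),"post head",cast(c,[321,149],.28))
i2=s["pixels"]; cv2.imwrite("pics/crop2.png",cv2.resize(i2[140:330,240:400],None,fx=3,fy=3,interpolation=cv2.INTER_CUBIC)[:,:,::-1])
for n,p in dict(ca=(363,256),cb=(363,285)).items(): print(n,cast(c,p,.1))
print(cast(c,[[318,262],[318,322],[380,207],[414,197],[428,238],[392,248]],0.03))
E
```

```text
((634.4232177734375, 57.21692657470703), (347.8213195800781, 221.7268829345703), 83.77803802490234)
handle ends [[ 0.49375392  0.14055289  0.148     ]
 [ 0.4818896  -0.0012297   0.148     ]]
grip [[ 0.54357972 -0.01087146  0.332     ]] post head [[ 0.79008305 -0.19130465  0.28      ]]
ca [[ 0.48682071 -0.35595069  0.1       ]]
cb [[ 0.3931776  -0.35604305  0.1       ]]
[[ 0.46518686 -0.21773449  0.03      ]
 [ 0.26494006 -0.22038632  0.03      ]
 [ 0.66074748 -0.43062164  0.03      ]
 [ 0.69937801 -0.54967066  0.03      ]
 [ 0.55757825 -0.59633245  0.03      ]
 [ 0.51975346 -0.47145388  0.03      ]]
```

View pics/crop.png

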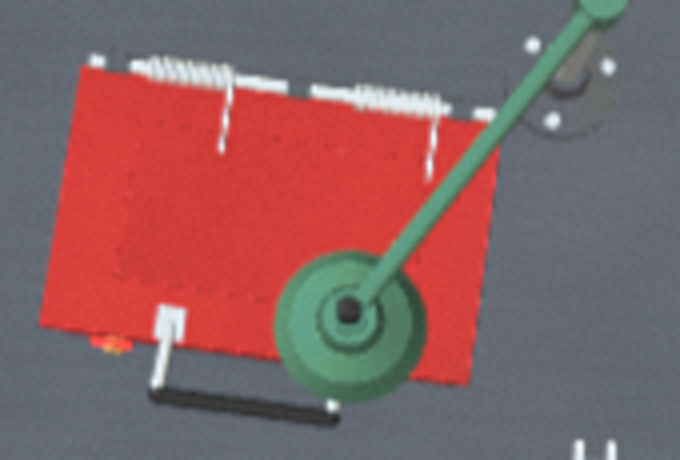

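View pics/crop2.png

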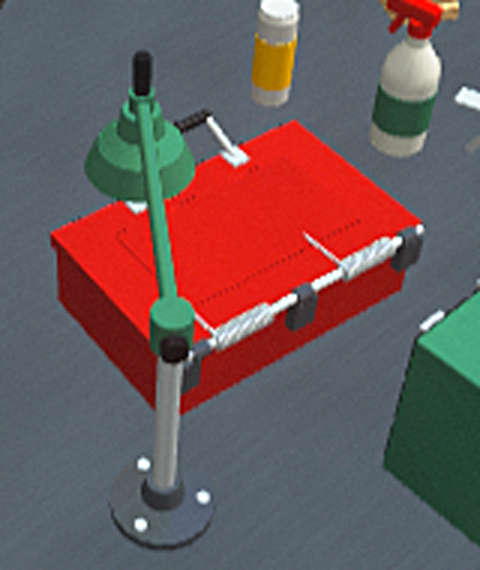

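Call:
drive_tool(rows=[{"x": 0,"y": 0,"z": -0.06,"spin": 0.1,"fingers": 1},{"x": 0,"y": 0,"z": -0.12,"spin": 0.2,"fingers": 1},{"x": -0.45,"y": 0.42,"z": -0.15,"spin": 0.63,"fingers": 1},{"x": -0.45,"y": 0.42,"z": -0.15,"spin": 0.63,"fingers": 1},{"x": -0.45,"y": 0.42,"z": -0.15,"spin": 0.63,"fingers": 1},{"x": -0.45,"y": 0.42,"z": -0.15,"spin": 0.63,"fingers": 1},{"x": -0.45,"y": 0.42,"z": -0.15,"spin": 0.63,"fingers": 1},{"x": -0.45,"y": 0.42,"z": -0.15,"spin": 0.63,"fingers": 1},{"x": -0.45,"y": 0.42,"z": -0.15,"spin": 0.63,"fingers": 1},{"x": -0.45,"y": 0.42,"z": -0.15,"spin": 0.63,"fingers": 1}])

```text
time_s: 1.35
tcp_pos: [0.4597, -0.1815, 0.3898]
eef_rot: [180.0, 0.0, 165.0]
contact_force: [1.6, 0.7, -0.1]
gripper_width: 0.088
gripper_force: 0.0
```

Run:
```python
from plant import sensors,cams,r
from h import *
s=sensors.get_state();print(s["tcp_pos"],s["eef_rot"])
c=cams.capture("wrist");np.savez("pics/w1.npz",p=s["tcp_pos"],e=s["eef_rot"],**{k:np.array(v) for k,v in c.items()});cv2.imwrite("pics/w1.png",c["pixels"][:,:,::-1]);print(c["intrinsics"],c["T_tool_cam"])
```

```text
[ 0.4597081  -0.18152017  0.3898426 ] [1.79990113e+02 1.05274268e-02 1.65038968e+02]
[[325.1922621    0.         279.5891187 ]
 [  0.         325.1922621  208.93151758]
 [  0.           0.           1.        ]] [[ 2.54510285e-04  9.65505641e-01  2.60382014e-01  7.10521093e-02]
 [ 9.99999963e-01 -2.21151569e-04 -1.57411750e-04  3.29252193e-04]
 [-9.43980415e-05  2.60382044e-01 -9.65505661e-01 -1.39575750e-01]
 [ 0.00000000e+00  0.00000000e+00  0.00000000e+00  1.00000000e+00]]
```

View pics/w1.png

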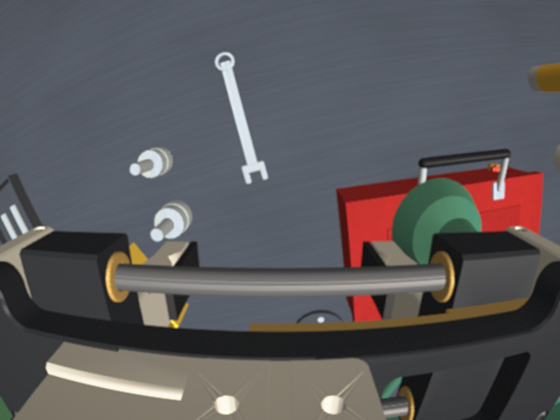

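The wrist view shows the handle bar from about (424,162) to (508,154), and the shade at (437,222) partly hidden by the gripper. I'll use the bar as a cross-check.

```bash
cat >> h.py <<'E'
def wcast(c,p,e,px,z):
    K=np.array(c["intrinsics"]);T=np.array(c["T_tool_cam"]);px=np.atleast_2d(px).astype(float)
    u=(px-K[:2,2])/K[0,0];a=np.linalg.norm(u,axis=1)[:,None];n=u/a
    d=np.c_[n*np.sin(a)*[1,-1],-np.cos(a)]
    A=rot(e);o=A@T[:3,3]+p;d=d@(A@T[:3,:3]).T
    return o+d*((z-o[2])/d[:,2])[:,None]
E
python3 - <<'E'
from h import *
w=dict(np.load("pics/w1.npz"));t=dict(np.load("pics/top0.npz"));s=dict(np.load("pics/scene0.npz"))
H=wcast(w,w["p"],w["e"],[[424,162],[508,154]],.144);print(H,H.mean(0),np.linalg.norm(H[0]-H[1]))
H=cast(t,[[208.5,249],[254.3,254.5]],.148);print(H.mean(0),np.linalg.norm(H[0]-H[1]),np.degrees(np.arctan2(-(H[0]-H[1])[0],(H[0]-H[1])[1])))
print("grip top",cast(t,[257,227.7],.332),"scene",cast(s,[240+142/3,140+57/3],.330))
E
```

```text
[[0.47928875 0.00381624 0.144     ]
 [0.49725203 0.14437393 0.144     ]] [0.48827039 0.07409509 0.144     ] 0.14170089815212944
[0.48702963 0.06994997 0.148     ] 0.14495734300386812 -5.289616506479726
grip top [[ 0.54717575 -0.01076431  0.332     ]] scene [[ 0.55265084 -0.01013798  0.33      ]]
```

Call:
drive_tool(rows=[{"x": -0.042,"y": 0.188,"z": 0,"spin": 0,"fingers": 1},{"x": -0.042,"y": 0.188,"z": 0,"spin": 0,"fingers": 1},{"x": -0.042,"y": 0.188,"z": 0,"spin": 0,"fingers": 1},{"x": -0.042,"y": 0.188,"z": 0,"spin": 0,"fingers": 1},{"x": -0.042,"y": 0.188,"z": 0,"spin": 0,"fingers": 1},{"x": -0.042,"y": 0.188,"z": 0.03,"spin": 0,"fingers": 1},{"x": -0.042,"y": 0.188,"z": 0.055,"spin": 0,"fingers": 1},{"x": -0.042,"y": 0.188,"z": 0.077,"spin": 0,"fingers": 1},{"x": -0.042,"y": 0.188,"z": 0.077,"spin": 0,"fingers": 1}])

```text
time_s: 2.52
tcp_pos: [0.5472, -0.0143, 0.3117]
eef_rot: [-179.9, -0.1, 164.9]
contact_force: [0.4, 0.0, 0.6]
gripper_width: 0.0876
gripper_force: 0.0
```

Call:
drive_tool(rows=[{"fingers": -0.3},{"fingers": -0.6},{"fingers": -0.8},{"fingers": -0.8},{"fingers": -0.8},{"fingers": -0.8},{"fingers": -0.8},{"fingers": -0.8}], newtons=6)

```text
invalid input
```

Call:
drive_tool(rows=[{"x": 0,"y": 0,"z": 0,"spin": 0,"fingers": -0.8},{"x": 0,"y": 0,"z": 0,"spin": 0,"fingers": -0.8},{"x": 0,"y": 0,"z": 0,"spin": 0,"fingers": -0.8},{"x": 0,"y": 0,"z": 0,"spin": 0,"fingers": -0.8},{"x": 0,"y": 0,"z": 0,"spin": 0,"fingers": -0.8},{"x": 0,"y": 0,"z": 0,"spin": 0,"fingers": -0.8}], newtons=6)

```text
time_s: 3.28
tcp_pos: [0.5486, -0.0127, 0.3127]
eef_rot: [-180.0, -0.0, 165.0]
contact_force: [-0.7, 0.5, -0.4]
gripper_width: 0.0327
gripper_force: 0.0
```

Call:
drive_tool(rows=[{"x": 0,"y": 0,"z": 0,"spin": 0,"fingers": -0.8},{"x": 0,"y": 0,"z": 0,"spin": 0,"fingers": -0.8},{"x": 0,"y": 0,"z": 0,"spin": 0,"fingers": -0.8}], newtons=6)

```text
time_s: 3.65
tcp_pos: [0.5485, -0.0126, 0.3127]
eef_rot: [180.0, -0.0, 165.0]
contact_force: [-1.2, 1.4, -0.2]
gripper_width: 0.0177
gripper_force: 6.0
```

Call:
drive_tool(rows=[{"x": 0.005,"y": -0.015,"z": 0,"spin": 0,"fingers": -0.8},{"x": 0.01,"y": -0.03,"z": 0,"spin": 0,"fingers": -0.8},{"x": 0.014,"y": -0.045,"z": 0,"spin": 0,"fingers": -0.8},{"x": 0.017,"y": -0.06,"z": 0,"spin": 0,"fingers": -0.8},{"x": 0.019,"y": -0.076,"z": 0,"spin": 0,"fingers": -0.8},{"x": 0.021,"y": -0.092,"z": 0,"spin": 0,"fingers": -0.8},{"x": 0.0215,"y": -0.107,"z": 0,"spin": 0,"fingers": -0.8},{"x": 0.0215,"y": -0.123,"z": 0,"spin": 0,"fingers": -0.8},{"x": 0.0215,"y": -0.123,"z": 0,"spin": 0,"fingers": -0.8}])

```text
time_s: 4.78
tcp_pos: [0.4956, -0.1276, 0.3128]
eef_rot: [-180.0, -0.0, 164.9]
contact_force: [-0.7, -0.8, -0.7]
gripper_width: 0.0178
gripper_force: 6.0
```

Next, 167° to 192° of the swing, as differences from here.

Call:
drive_tool(rows=[{"x": -0.001,"y": -0.016,"z": 0,"spin": 0,"fingers": -0.8},{"x": -0.003,"y": -0.031,"z": 0,"spin": 0,"fingers": -0.8},{"x": -0.006,"y": -0.049,"z": 0,"spin": 0,"fingers": -0.8},{"x": -0.01,"y": -0.067,"z": 0,"spin": 0,"fingers": -0.8},{"x": -0.0145,"y": -0.082,"z": 0,"spin": 0,"fingers": -0.8},{"x": -0.0195,"y": -0.097,"z": 0,"spin": 0,"fingers": -0.8},{"x": -0.026,"y": -0.112,"z": 0,"spin": 0,"fingers": -0.8},{"x": -0.0325,"y": -0.126,"z": 0,"spin": 0,"fingers": -0.8},{"x": -0.0325,"y": -0.126,"z": 0,"spin": 0,"fingers": -0.8},{"x": -0.0325,"y": -0.126,"z": 0,"spin": 0,"fingers": -0.8}])

```text
time_s: 6.02
tcp_pos: [0.495, -0.2565, 0.3128]
eef_rot: [-180.0, 0.0, 165.0]
contact_force: [1.0, -0.9, 2.4]
gripper_width: 0.018
gripper_force: 6.0
```

Run:
```python
from plant import sensors,cams,r
from h import *
s=sensors.get_state();print(s["tcp_pos"],s["gripper_force"],s["contact_force"])
c=cams.capture("scene");cv2.imwrite("pics/s2.png",c["pixels"][:,:,::-1])
```

```text
[ 0.49500188 -0.2564933   0.31282236] 6.000018864870071 [ 0.99380815 -0.93055067  2.41434197]
```

View pics/s2.png

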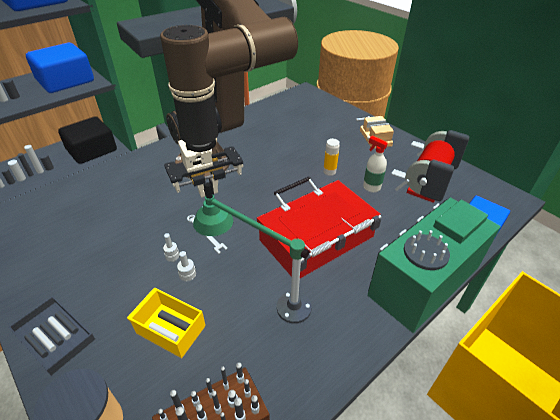

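The lamp now stands to the right of the tank with the shade at (212,215), and the lid is shut and uncovered with its handle at (293,186). Tank y of the shade comes out near -0.326. I'll release it, rise, and go over the handle.

Call:
drive_tool(rows=[{"x": 0,"y": 0,"z": 0,"spin": 0,"fingers": 0.4},{"x": 0,"y": 0,"z": 0,"spin": 0,"fingers": 0.4},{"x": 0,"y": 0,"z": 0,"spin": 0,"fingers": 0.4},{"x": 0,"y": 0,"z": 0,"spin": 0,"fingers": 0.4},{"x": 0,"y": 0,"z": 0,"spin": 0,"fingers": 0.4},{"x": 0,"y": 0,"z": -0.03,"spin": 0,"fingers": 0.4},{"x": 0,"y": 0,"z": -0.06,"spin": 0,"fingers": 0.4},{"x": 0,"y": 0,"z": -0.09,"spin": 0,"fingers": 0.4},{"x": 0,"y": 0,"z": -0.09,"spin": 0,"fingers": 0.4}])

```text
time_s: 7.2
tcp_pos: [0.4956, -0.2565, 0.4054]
eef_rot: [-180.0, 0.3, 165.0]
contact_force: [0.4, 0.7, -0.3]
gripper_width: 0.0617
gripper_force: 0.0
```

Call:
drive_tool(rows=[{"x": 0.03,"y": 0.06,"z": 0,"spin": -0.18,"fingers": 0.4},{"x": 0.05,"y": 0.11,"z": 0,"spin": -0.36,"fingers": 0.4},{"x": 0.06,"y": 0.16,"z": 0,"spin": -0.54,"fingers": 0.4},{"x": 0.07,"y": 0.21,"z": 0,"spin": -0.72,"fingers": 0.4},{"x": 0.08,"y": 0.26,"z": 0,"spin": -0.9,"fingers": 0.4},{"x": 0.0925,"y": 0.314,"z": 0,"spin": -1.08,"fingers": 0.4},{"x": 0.0925,"y": 0.314,"z": 0,"spin": -1.26,"fingers": 0.4},{"x": 0.0925,"y": 0.314,"z": 0,"spin": -1.44,"fingers": 0.4},{"x": 0.0925,"y": 0.314,"z": 0,"spin": -1.62,"fingers": 0.4},{"x": 0.0925,"y": 0.314,"z": 0,"spin": -1.728,"fingers": 0.4}])

```text
time_s: 8.45
tcp_pos: [0.4863, 0.0712, 0.4019]
eef_rot: [179.9, -0.0, -95.7]
contact_force: [-0.3, 0.3, -0.0]
gripper_width: 0.0612
gripper_force: 0.0
```

Run:
```python
from plant import sensors,cams,r
from h import *
s=sensors.get_state();print(s["tcp_pos"],s["eef_rot"],s["joints"],s["gripper_width"])
c=cams.capture("wrist");np.savez("pics/w3.npz",p=s["tcp_pos"],e=s["eef_rot"],**{k:np.array(v) for k,v in c.items()});cv2.imwrite("pics/w3.png",c["pixels"][:,:,::-1])
```

```text
[0.48631597 0.07117664 0.40188199] [ 1.79937494e+02 -2.24126116e-02 -9.56830569e+01] [ 3.12802175e+01 -8.51808909e-01 -5.72025590e+00 -1.97463594e-02
 -8.51949738e+01 -3.69616217e+01] 0.061175585586443045
```

View pics/w3.png

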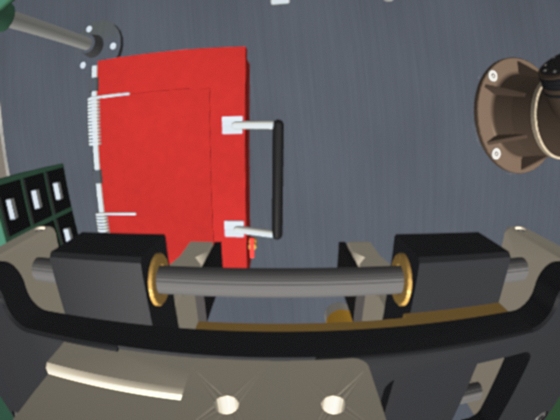

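The wrist view shows the bar upright at column 278, from row 122 to 237, centred between the open fingers (columns 200 and 355).

Run:
```python
from h import *
w=dict(np.load("pics/w3.npz"))
H=wcast(w,w["p"],w["e"],[[278,122],[277.5,237]],.144);print(H,H.mean(0),np.linalg.norm(H[0]-H[1]))
d=H[1]-H[0];print(np.degrees(np.arctan2(-d[0],d[1])), (H.mean(0)-w["p"])@rot(w["e"]))
```

```text
[[4.79976654e-01 2.69174218e-04 1.44000000e-01]
 [4.95232156e-01 1.45925890e-01 1.44000000e-01]] [0.4876044  0.07309753 0.144     ] 0.14645343700082203
-5.979131251274329 [-0.00213992 -0.00137321  0.25787983]
```

Call:
drive_tool(rows=[{"x": -0.002,"y": -0.001,"z": 0.05,"spin": 0,"fingers": 0.4},{"x": -0.002,"y": -0.001,"z": 0.1,"spin": 0,"fingers": 0.4},{"x": -0.002,"y": -0.001,"z": 0.15,"spin": 0,"fingers": 0.4},{"x": -0.002,"y": -0.001,"z": 0.19,"spin": 0,"fingers": 0.4},{"x": -0.002,"y": -0.001,"z": 0.22,"spin": 0,"fingers": 0.4},{"x": -0.002,"y": -0.001,"z": 0.24,"spin": 0,"fingers": 0.4},{"x": -0.002,"y": -0.001,"z": 0.26,"spin": 0,"fingers": 0.4},{"x": -0.002,"y": -0.001,"z": 0.26,"spin": 0,"fingers": 0.4}])

```text
time_s: 9.5
tcp_pos: [0.4865, 0.0723, 0.1411]
eef_rot: [179.8, -0.1, -96.1]
contact_force: [0.2, -0.2, 0.2]
gripper_width: 0.0613
gripper_force: 0.0
```

Call:
drive_tool(rows=[{"x": 0,"y": 0,"z": 0,"spin": 0,"fingers": -0.9},{"x": 0,"y": 0,"z": 0,"spin": 0,"fingers": -0.9},{"x": 0,"y": 0,"z": 0,"spin": 0,"fingers": -0.9},{"x": 0,"y": 0,"z": 0,"spin": 0,"fingers": -0.9},{"x": 0,"y": 0,"z": 0,"spin": 0,"fingers": -0.9},{"x": 0,"y": 0,"z": 0,"spin": 0,"fingers": -0.9},{"x": 0,"y": 0,"z": 0,"spin": 0,"fingers": -0.9}], newtons=10)

```text
time_s: 10.38
tcp_pos: [0.4893, 0.073, 0.1432]
eef_rot: [-179.8, 0.0, -95.9]
contact_force: [6.3, -3.5, -3.1]
gripper_width: 0.0138
gripper_force: 10.0
```

Call:
drive_tool(rows=[{"x": 0,"y": -0.0016,"z": -0.013,"spin": 0,"fingers": -0.9},{"x": 0,"y": -0.004,"z": -0.026,"spin": 0,"fingers": -0.9},{"x": 0,"y": -0.007,"z": -0.039,"spin": 0,"fingers": -0.9},{"x": 0,"y": -0.0105,"z": -0.052,"spin": 0,"fingers": -0.9},{"x": 0,"y": -0.0147,"z": -0.065,"spin": 0,"fingers": -0.9},{"x": 0,"y": -0.0195,"z": -0.077,"spin": 0,"fingers": -0.9},{"x": 0,"y": -0.025,"z": -0.089,"spin": 0,"fingers": -0.9},{"x": 0,"y": -0.031,"z": -0.101,"spin": 0,"fingers": -0.9},{"x": 0,"y": -0.031,"z": -0.101,"spin": 0,"fingers": -0.9}])

```text
time_s: 11.5
tcp_pos: [0.5217, 0.0695, 0.2445]
eef_rot: [-179.7, 0.0, -96.0]
contact_force: [14.7, -5.3, -10.5]
gripper_width: 0.0136
gripper_force: 10.0
```

Call:
drive_tool(rows=[{"x": 0,"y": -0.002,"z": 0.001,"spin": 0,"fingers": -0.9},{"x": 0,"y": -0.005,"z": 0.002,"spin": 0,"fingers": -0.9},{"x": 0,"y": -0.005,"z": 0.002,"spin": 0,"fingers": -0.9}])

```text
time_s: 11.88
tcp_pos: [0.52, 0.0695, 0.2405]
eef_rot: [179.6, -0.0, -96.0]
contact_force: [-13.3, 5.6, 5.6]
gripper_width: 0.0135
gripper_force: 10.0
```

Call:
drive_tool(rows=[{"x": 0,"y": 0.0023,"z": -0.001,"spin": 0,"fingers": -0.9},{"x": 0,"y": -0.0044,"z": -0.0125,"spin": 0,"fingers": -0.9},{"x": 0,"y": -0.0116,"z": -0.0238,"spin": 0,"fingers": -0.9},{"x": 0,"y": -0.0194,"z": -0.0345,"spin": 0,"fingers": -0.9},{"x": 0,"y": -0.0277,"z": -0.045,"spin": 0,"fingers": -0.9},{"x": 0,"y": -0.0277,"z": -0.045,"spin": 0,"fingers": -0.9}], newtons=6)

```text
time_s: 12.62
tcp_pos: [0.5519, 0.066, 0.2889]
eef_rot: [-179.9, 0.0, -96.0]
contact_force: [-7.3, 1.4, 5.6]
gripper_width: 0.0136
gripper_force: 6.0
```

Call:
drive_tool(rows=[{"x": 0,"y": 0.0012,"z": -0.001,"spin": 0,"fingers": -0.9},{"x": 0,"y": -0.0076,"z": -0.0108,"spin": 0,"fingers": -0.9},{"x": 0,"y": -0.0169,"z": -0.0205,"spin": 0,"fingers": -0.9},{"x": 0,"y": -0.0271,"z": -0.0295,"spin": 0,"fingers": -0.9},{"x": 0,"y": -0.0368,"z": -0.038,"spin": 0,"fingers": -0.9},{"x": 0,"y": -0.0368,"z": -0.038,"spin": 0,"fingers": -0.9}])

```text
time_s: 13.38
tcp_pos: [0.5888, 0.0622, 0.3261]
eef_rot: [-179.9, -0.0, -96.0]
contact_force: [-3.3, -2.1, 4.4]
gripper_width: 0.0136
gripper_force: 6.0
```

Run:
```python
from plant import sensors,cams,r
from h import *
s=sensors.get_state();p=s["tcp_pos"];print(p,s["contact_force"],s["joints"])
# hinge: bar closed at (.488,.073,.141); along tank x by .265
u=np.array([np.cos(np.radians(6)),-np.sin(np.radians(6))]);hx=np.array([.4885,.073])@u+.265
x=p[:2]@u-hx;z=p[2]-.115;print(np.hypot(x,z),np.arctan2(z,-x)-np.arctan2(26,265))
c=cams.capture("scene");cv2.imwrite("pics/s4.png",c["pixels"][:,:,::-1])
```

```text
[0.58884329 0.06216648 0.32614682] [-3.27582149 -2.08132105  4.40130308] [ 2.49576738e+01  1.03662594e+01 -2.79438720e+00  4.92316339e-02
 -7.67795391e+01 -3.09477454e+01]
0.26740092224767587 0.8123996109579386
```

View pics/s4.png

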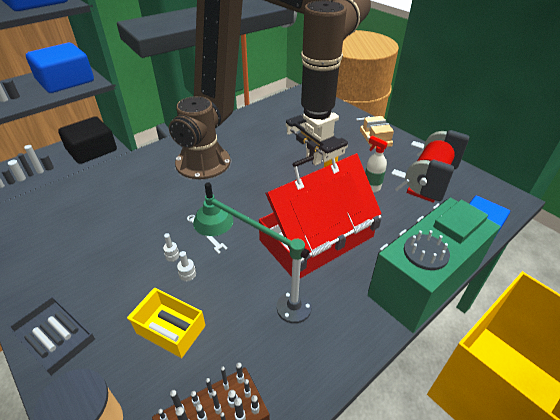

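The lid is up at about 0.81 rad, held at (305,170), with the lamp still clear at (212,215). Now past the balance point to about 1.0 rad.

Call:
drive_tool(rows=[{"x": 0,"y": -0.0103,"z": -0.0082,"spin": 0,"fingers": -0.9},{"x": 0,"y": -0.0214,"z": -0.0157,"spin": 0,"fingers": -0.9},{"x": 0,"y": -0.0328,"z": -0.0228,"spin": 0,"fingers": -0.9},{"x": 0,"y": -0.0435,"z": -0.0285,"spin": 0,"fingers": -0.9},{"x": 0,"y": -0.0435,"z": -0.0285,"spin": 0,"fingers": -0.9},{"x": 0,"y": -0.0435,"z": -0.0285,"spin": 0,"fingers": -0.9}])

```text
time_s: 14.18
tcp_pos: [0.6311, 0.0579, 0.3531]
eef_rot: [-180.0, -0.0, -96.0]
contact_force: [-0.4, -2.7, 0.2]
gripper_width: 0.0136
gripper_force: 6.0
```

```bash
cat > th.py <<'E'
from plant import sensors
from h import *
s=sensors.get_state();p=s["tcp_pos"];print(p,s["contact_force"],s["gripper_force"],s["gripper_width"])
u=np.array([np.cos(np.radians(6)),-np.sin(np.radians(6))]);hx=np.array([.4885,.073])@u+.265
x=p[:2]@u-hx;z=p[2]-.115;print(np.hypot(x,z),np.arctan2(z,-x)-np.arctan2(26,265))
E
python3 th.py
```

```text
[0.63112893 0.05790063 0.35305202] [-0.36204294 -2.73931385  0.22105633] 6.003828272223473 0.013638515670840567
0.26729950606166053 1.0008221108977884
```

Call:
drive_tool(rows=[{"x": 0,"y": 0.0117,"z": 0.0063,"spin": 0,"fingers": -0.9},{"x": 0,"y": 0.0231,"z": 0.0133,"spin": 0,"fingers": -0.9},{"x": 0,"y": 0.0342,"z": 0.0207,"spin": 0,"fingers": -0.9},{"x": 0,"y": 0.0447,"z": 0.0288,"spin": 0,"fingers": -0.9},{"x": 0,"y": 0.0544,"z": 0.0374,"spin": 0,"fingers": -0.9},{"x": 0,"y": 0.0544,"z": 0.0374,"spin": 0,"fingers": -0.9},{"x": 0,"y": 0.0544,"z": 0.0374,"spin": 0,"fingers": -0.9},{"x": 0,"y": 0.0544,"z": 0.0374,"spin": 0,"fingers": -0.9},{"x": 0,"y": 0.0544,"z": 0.0374,"spin": 0,"fingers": -0.9}])

```text
time_s: 15.3
tcp_pos: [0.5771, 0.064, 0.3163]
eef_rot: [-180.0, 0.0, -96.0]
contact_force: [-4.8, 3.8, 5.0]
gripper_width: 0.0139
gripper_force: 6.0
```

```bash
python3 th.py
python3 - <<'E'
from plant import cams
from h import *
c=cams.capture("scene");cv2.imwrite("pics/s5.png",c["pixels"][:,:,::-1])
E
```

```text
[0.57705693 0.06395319 0.31634514] [-4.82450964  3.76510778  4.95550376] 6.00060448050499 0.013895628655899236
0.26741301594490124 0.7547133555014187
```

View pics/s5.png

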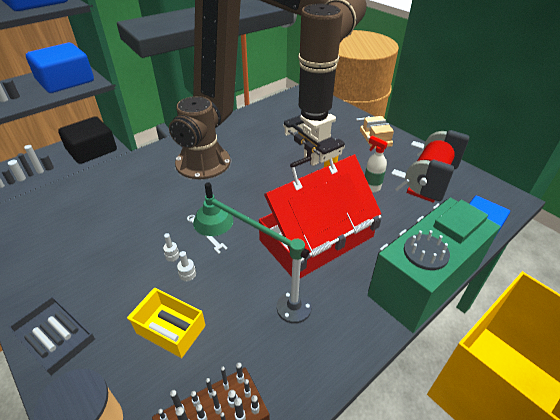

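The lid is held at about 0.755 rad at (302,168), gripped with 6 N. The lamp is clear at (212,215) and the bystanders are unmoved, so I'll hand it in.

```bash
python3 -c "
from plant import r
print(r.close_job())"
```

```text
the job is handed in; nothing more can be done
None
```

The job is handed in (verdict not shown): I swung the lamp clear to the right (shade about 326 mm off the tank's middle line), raised the lid to about 1.0 rad, then eased it back; it is held at about 0.755 rad, and the last picture shows nothing else moved.

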